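# Bring the dispensing vessel up to pressure

## Task

Get the steel pressure vessel ready to dispense: push its swan-neck spout round until the outlet hangs over the mouth of the plastic beaker, and push the vent lever on the lid round to its stop so that the vent is shut. Then pump the plunger by pressing it down with full strokes, letting it come right up again each time, until the little indicator pin in the lid stands fully out, and leave the plunger up. It is all pushing and pressing, nothing needs picking up: have the spout over the beaker before you pump, keep off the pin, and leave the beaker and the other things on the bench where they stand.

Things in the scene. Friction and masses are not known exactly. Their poses are not given: they have to be found in the camera images.
- pot: Steel pressure vessel fixed to the bench, a round pot 140 mm across its flange and 126 mm high to the top of its lid. Origin at the centre of its underside, z up. Its z axis is also the pump's axis. On the lid, in the pot's frame: the pump in the centre, the swan-neck spout on the +y side, the indicator pin on the -x side, the vent cock on the -y side. Wing nuts round the rim reach up to 130 mm.
- plunger (a joint): Travel of the pump plunger in m: 0 = up, 0.020 = pressed fully home. It slides straight down; a spring of about 4 N (up) to 8 N (home) brings it back by itself. A stroke counts when it goes at least 17 mm down and comes back to within 1 mm of the top.
- plunger_top (a point): Centre of the top of the plunger's black mushroom knob (47 mm across), 195 mm above the bench when up; moves with the plunger.
- vent_lever (a joint): Angle of the vent lever in rad about the vertical axis through vent_pivot, growing counter-clockwise seen from above: 0 = against its stop, vent shut; about 1.57 = pointing straight outwards from the lid, open. Stays where it is left (friction about 0.05 N m). While the vent is open pumping does nothing. Shut means below 0.12 rad.
- lever_tip (a point): Centre of the round end (13 mm across, 10 mm high) of the flat steel vent lever (9 mm wide, 56 mm from pivot to here), 154 mm above the bench. To shut the vent this end is pushed clockwise, seen from above, about vent_pivot.
- vent_pivot (a point): Point on the vent lever's vertical hinge axis, at the height of the lever.
- spout (a joint): Angle of the swan-neck spout in rad about the vertical axis through spout_pivot, counter-clockwise seen from above positive, 0 = pointing along the pot's +y axis; stops at +-1.3. Stays where it is left (friction about 0.07 N m).
- spout_outlet (a point): Centre of the spout's downward open end (nozzle 15 mm across), 105 mm above the bench and 95 mm out from the spout's hinge axis. The tube, 11 mm thick, runs level from the hinge side at 164 mm above the bench (its centre line) and bends down over its last 14 mm; above the outlet its downward leg reaches up to 150 mm.
- spout_pivot (a point): Point on the spout's vertical hinge axis, at the height of the level tube.
- indicator_pin (a joint): How far the pressure indicator pin stands out, in m: near 0 = in; 0.020 = fully out; above 0.0165 counts as fully out. It does not move during the first strokes, comes half out on the last but one and pops fully out on the last. With the vent shut 4 to 6 full strokes are needed, differing from start to start; strokes beyond that do no harm. Once out it stays out.
- pin_top (a point): Centre of the top of the brass indicator pin's head (12 mm across) above its dark guide collar, 141 mm above the bench when in, 161 mm when fully out.
- pin_head: The indicator pin itself, which must not be touched; origin 6 mm below pin_top.
- beaker: Clear plastic beaker standing on the bench, 92 mm high, mouth about 66 mm across. Origin at the centre of its underside, z up. Light and loose; it stays where it is.
- stopper_b: Dark rubber stopper, 33 mm across, 27 mm high, on the bench; a bystander. Origin at the centre of its underside.
- jar: Sample jar with a screw lid, 59 mm across, 65 mm high, on the bench; a bystander. Origin at the centre of its underside.
- petri_dish: Petri dish, 61 mm across, 15 mm high, on the bench in front of the sink; a bystander. Origin at the centre of its underside.
- slide_box: Green slide box, 68 x 96 x 34 mm, on the bench in front of the sink; a bystander. Origin at the centre of its underside.
- tweezers: Steel tweezers, 136 x 16 x 9 mm, lying on the bench in front of the sink; a bystander. Origin at the centre of its underside.

How it is judged (in metres and radians):
On the way, in this order (a step that is already met when the one before it is completed fails the run):
1. the spout's outlet is over the beaker's mouth and the vent lever is shut against its stop (horizontal distance between spout_outlet and beaker below 0.024 m and value of joint vent_lever below 0.12 rad), for 0.2 s.
2. pumping has brought the indicator pin fully out (value of joint indicator_pin above 0.0165 m), for 0.2 s.
At the end, for the whole second after the job is handed in: The pin stands at least 16.5 mm out, the plunger is up (within 2 mm), the vent lever within 0.12 rad of its shut stop, the spout's outlet within 24 mm (in plan) of the beaker's centre, and the beaker upright and still on the bench (all of step 1 and value of joint indicator_pin above 0.0165 m and value of joint plunger below 0.002 m and height (world z) of beaker below 0.005 m and angle between beaker's own z axis and vertical below 0.1 rad and linear speed of beaker below 0.02 m/s); the robot touches nothing.
It fails at once if pressure was pumped up (pin more than 4 mm out) while the spout was not over the beaker (value of joint indicator_pin above 0.004 m and horizontal distance between spout_outlet and beaker above 0.03 m).
It fails at once if the robot touched the indicator pin (contact force between the arm and pin_head above 1 N).
It fails at once if the fingers touched the indicator pin (contact force between the fingers and pin_head above 1 N).
It fails at once if the beaker was shifted by more than 20 mm, lifted or tipped (distance of beaker from where it was at the start of the episode above 0.02 m or height (world z) of beaker above 0.012 m or angle between beaker's own z axis and vertical above 0.35 rad).
It fails at once if a bystander was moved by more than 20 mm or lifted (distance of any of stopper_b, jar, petri_dish, slide_box, tweezers from where it was at the start of the episode above 0.02 m).
It also fails if it takes over 72 s, if anything falls off the work surface, if the arm or the gripper's body presses on something with over 40 N, if the wrist force passes 120 N, or if a joint passes its speed limit or range.

## Robot

A 7-joint arm with a two-finger parallel gripper is mounted at the origin on a cart in front of the work surface, level with it; the furniture and walls round the work are solid. World frame = base frame: x ahead of the robot, y to its left, z up, the work surface at z = 0. Lengths are in m, angles in degrees, forces in N, time in s.
With the tool pointing down it reaches from about 0.425 to 0.8 m from the base axis. Payload 8.3 kg.
Tool frame: the origin (TCP) lies between the finger pads; the fingertips stand 25 mm ahead of it and the grasp point (between the pads) lies 6 mm ahead of it; z points along the fingers, y is the line along which they close (so a half turn about z gives the same grasp; the last joint's range is limited). The gripper opens to 85 mm and grips with 20 to 120 N. Pads are 22 mm wide; open, the fingers measure 114 mm over their backs; the gripper's body (76 mm by 85 mm) begins 54 mm behind the grasp point. The pads swing forward as they close: fully open they stand 13 mm farther back than shut.
Start: joints at [71.396, 21.967, 0.94, 78.501, -0.361, 79.538, -2.664], TCP at [0.162, -0.604, 0.256] pointing down, gripper open.
Joint ranges: [-169.22, 169.22], [-14.56, 117.87], [-87.37, 89.26], [10.42, 133.3], [-82.24, 262.24], [0.94, 117.77], [-172.7, 172.7]. Speed limits (degrees/s): [136.94, 136.94, 172.46, 172.46, 180, 180, 180].

## Interface

Orientations are given as [roll, pitch, yaw] about the fixed x, y, z axes, in that order (R = Rz(yaw) Ry(pitch) Rx(roll)).
In Python, from workcell import arm, get_image, calibration gives the robot as it stands. The module is installed in compiled form; this text tells all that it offers.
- The arm moves only by the shell command python3 -m pendant 'ROWS'. ROWS is JSON, a list of rows, each an object of numbers: "fingers": the closure in counts, from 0 (fully open) to 255 (shut); "dx", "dy", "dz": the shift along the tool's x, y, z in cm; "spin": the turn about the tool's z in degrees. A call has 1 to 20 rows; each row shifts and turns the commanded pose from where the row before left it, along the tool's axes as they then stand; what a row does not reach is not made up. A row lasts 1/12 s, in which the tool goes at most 41.7 mm and 7.16 degrees, less where a joint would pass 70% of its speed; a pose out of reach is approached as far as the arm can. A call with a gripper value outside its range is refused whole. The fingers move at their own pace and stop on an object; the grip force is fixed at half the most. Time passes only in rows, so rows that do not move let the fingers close. It gives the time, the measured TCP pose, the force, the opening and the grip force at its end, in the units of the state.
- arm.read_state(): the state, without advancing time (a new reading comes with each control period).
- get_image(name): name is "scene" or "side" or "wrist"; returns (picture, depth): 384x512x3 uint8, red, green, blue; 384x512 float32, m along the optical axis (not along the pixel's ray), 0 where there is no reading.
- calibration(name): a dict with "fov_y" (degrees; the focal length in pixels is half the picture's height over the tangent of half this angle, whatever the lens; pixels are square), "cx", "cy" (the principal point, pixels), "world_from_camera" (4x4, takes a point from camera to world coordinates). Camera axes: x right, y up, looking along -z (the intrinsics and any distortion apply to the point x, -y, -z); pixel columns grow to the right and rows downward; lengths in m; the calibration is good to about 2 mm. A picture is of the moment at which its call begins: read the wrist's pose just before it. calibration takes no time and is no camera call; for the wrist camera it gives the pose at the moment of the call.
- arm.hand_in(): hands the job in; it is judged then, once.
The state is a dict: "clock": time; "joints": joint angles; "dq": joint speeds; "effort": joint torques, N m; "tool_pos": TCP position; "eef_rot": TCP orientation; "ft_force": force on the tool from outside, world axes, zero at the start; "wrist_torque": the same for the moment, N m; "grip_width": finger opening in m; "finger_force": force on a finger pad.
Only numpy, scipy, OpenCV 4.12 (cv2) and the standard library are available. Lean on these libraries where they do the work, as an engineer would, in place of code of your own. Each camera call takes 0.05 s, during which the arm holds its last target. There are 200 camera calls.

## Working session

There is one attempt and no reset: what is moved stays moved. The work goes in short steps, Python scripts to look and compute and a shell command to move; the robot and the scene stay as the last step left them, time stands still between calls to the robot, and variables do not carry over. Pictures are saved under pics/ and viewed, at most 10 in all, crops included, and the job is handed in when it is done.

```bash
mkdir -p pics; cat > h.py <<'E'
import numpy as np, cv2
from workcell import arm, get_image, calibration
def cap(n):
    c=calibration(n); im,d=get_image(n)
    np.savez(''+n+'.npz',im=im,d=d,T=c['world_from_camera'],k=[c['fov_y'],c['cx'],c['cy']])
    cv2.imwrite(f'pics/{n}_{arm.read_state()["clock"]:.2f}.png',im[:,:,::-1]); return c
def load(n):
    z=np.load(''+n+'.npz'); f=192/np.tan(np.radians(z['k'][0]/2)); return z['im'],z['d'],z['T'],f,z['k'][1],z['k'][2]
def cloud(n):
    im,d,T,f,cx,cy=load(n); v,u=np.mgrid[0:384,0:512]
    P=np.stack([(u-cx)/f*d,-(v-cy)/f*d,-d,np.ones_like(d)],-1)@np.array(T).T
    P=P[...,:3]; P[d<=0]=np.nan; return im,P
E
python3 - <<'E'
from h import *
for n in ['scene','side','wrist']: print({k:np.round(v,3).tolist() if not isinstance(v,str) else v for k,v in cap(n).items()})
print(arm.read_state())
E
ls pics
```

```text
{'fov_y': 51.115, 'cx': 258.697, 'cy': 191.231, 'world_from_camera': [[-0.654, 0.581, -0.485, -0.03], [-0.756, -0.508, 0.412, 0.498], [-0.007, 0.636, 0.771, 1.077], [0.0, 0.0, 0.0, 1.0]]}
{'fov_y': 48.161, 'cx': 253.707, 'cy': 192.717, 'world_from_camera': [[0.998, -0.033, 0.054, 0.6], [0.063, 0.431, -0.9, -1.056], [0.006, 0.902, 0.432, 0.655], [0.0, 0.0, 0.0, 1.0]]}
{'fov_y': 71.967, 'cx': 256.546, 'cy': 188.631, 'world_from_camera': [[0.259, 0.927, 0.273, 0.23], [-0.966, 0.249, 0.071, -0.585], [-0.002, -0.282, 0.959, 0.373], [0.0, 0.0, 0.0, 1.0]]}
{'clock': 0.15, 'joints': array([71.39628588, 22.00456849,  0.93802504, 78.54718806, -0.35984412,
       79.5393163 , -2.66370537]), 'dq': array([-0.01912355, -0.21585064,  0.00486517, -0.15222275,  0.01593022,
       -0.01469763,  0.06118723]), 'effort': array([ 7.21971464e-04, -6.28162479e+01,  8.45259055e-01, -3.72173560e+01,
        1.68102316e-02,  1.09333990e-02,  6.92273102e-05]), 'tool_pos': array([ 0.16170266, -0.60334831,  0.25550666]), 'eef_rot': array([-1.79911783e+02,  1.78557810e-03,  1.50044283e+01]), 'ft_force': array([-0.16415497, -0.62227212,  0.9401828 ]), 'wrist_torque': array([-0.00945627,  0.04356369, -0.05633561]), 'finger_force': 0.0, 'grip_width': 0.08549041811825434}
scene_0.05.png
side_0.10.png
wrist_0.15.png
```

View pics/scene_0.05.png

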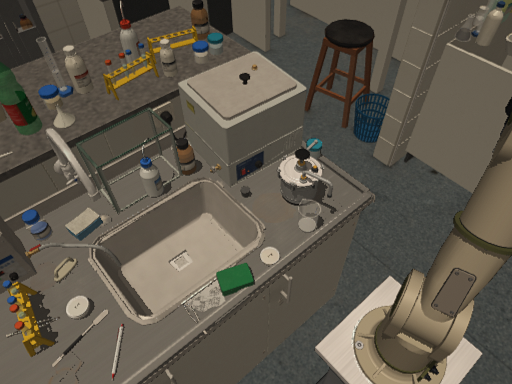

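View pics/side_0.10.png

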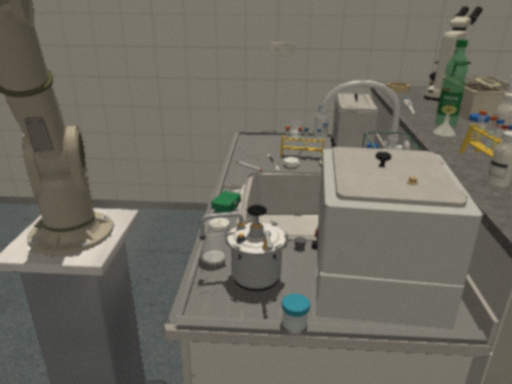

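The scene view shows the pot near (302,178), the beaker at (310,215), and the spout reaching toward (330,185). The side view shows the pot at (257,255), the beaker at (215,240) and the jar at (295,312). I'll enlarge these areas and get depth positions.

```bash
python3 - <<'E'
from h import *
a=load('scene')[0][140:240,265:345]; b=load('side')[0][195:295,195:295]
o=np.hstack([cv2.resize(a,None,fx=4.4,fy=5.5,interpolation=2) if 0 else cv2.resize(a,(440,550),interpolation=cv2.INTER_CUBIC), cv2.resize(b,(350,350),interpolation=cv2.INTER_CUBIC) if 0 else np.vstack([cv2.resize(b,(360,360),interpolation=cv2.INTER_CUBIC),np.zeros((190,360,3),np.uint8)])])
cv2.imwrite('pics/crop1.png',o[:,:,::-1])
im,P=cloud('scene')
for (u,v) in [(303,153),(303,160),(300,180),(330,185),(310,205),(310,222),(295,195),(320,170),(315,180)]: print('scene',u,v,P[v,u].round(3),im[v,u])
im,P=cloud('side')
for (u,v) in [(257,210),(257,222),(240,240),(268,242),(220,220),(215,260),(295,300),(257,270)]: print('side',u,v,P[v,u].round(3),im[v,u])
E
```

```text
scene 303 153 [ 0.551 -0.177  0.195] [26 24 23]
scene 303 160 [ 0.559 -0.19   0.148] [57 47 31]
scene 300 180 [ 0.516 -0.137  0.127] [149 140 128]
scene 330 185 [ 0.424 -0.169  0.16 ] [107 100  92]
scene 310 205 [ 0.456 -0.128  0.066] [122 115 102]
scene 310 222 [ 0.411 -0.083  0.062] [153 144 128]
scene 295 195 [ 0.521 -0.125  0.058] [65 61 56]
scene 320 170 [ 0.509 -0.222  0.119] [204 189 171]
scene 315 180 [ 0.486 -0.173  0.127] [158 146 132]
side 257 210 [ 0.555 -0.186  0.194] [33 33 32]
side 257 222 [ 0.555 -0.178  0.159] [80 78 72]
side 240 240 [ 0.518 -0.212  0.128] [49 49 47]
side 268 242 [ 0.584 -0.262  0.158] [156 153 146]
side 220 220 [0.429 0.08  0.015] [203 194 173]
side 215 260 [ 0.444 -0.128  0.012] [168 164 152]
side 295 300 [ 0.645 -0.337  0.064] [ 59 138 149]
side 257 270 [ 0.559 -0.234  0.062] [85 86 80]
```

View pics/crop1.png

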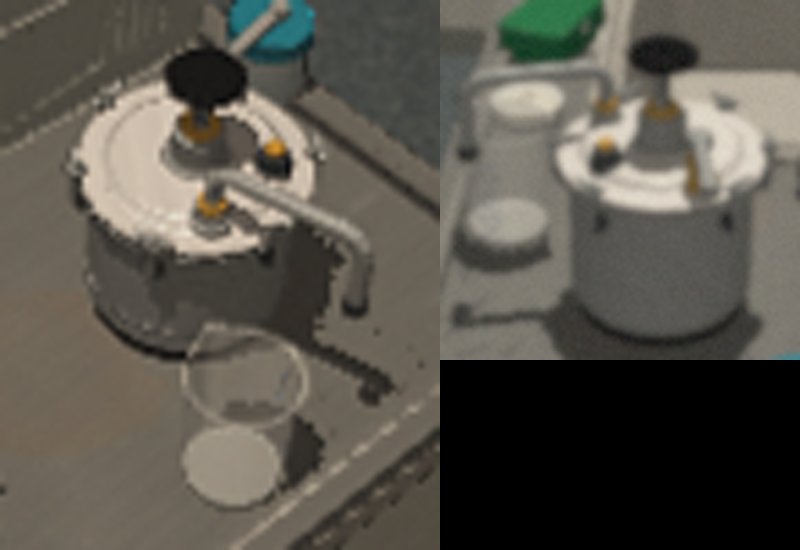

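The crops show the lid parts: knob at crop (206,78), pin (275,147), spout pivot (213,180), outlet (355,303), beaker mouth (245,375) and the lever tip at (280,8), out over the jar.

```bash
cat >> h.py <<'E'
def ray(n,u,v,z):
    im,d,T,f,cx,cy=load(n); r=T[:3,:3]@np.array([(u-cx)/f,-(v-cy)/f,-1]); o=T[:3,3]; return o+r*(z-o[2])/r[2]
E
python3 - <<'E'
from h import *
S=lambda x,y,z: ray('scene',265+x/5.5,140+y/5.5,z).round(4)[:2]
D=lambda x,y,z: ray('side',195+(x-440)/3.6,195+y/3.6,z).round(4)[:2]
print('knob',S(206,78,.192),D(664,55,.192))
print('pin',S(275,147,.140),D(605,143,.140))
print('sp piv',S(213,182,.164),D(606,75,.164))
print('outlet',S(355,305,.105),D(467,152,.105))
print('mouth',S(245,375,.092),D(527,104,.092)); print('base',S(231,466,.003),D(507,225,.003))
print('tip',S(282,5,.158),D(706,180,.158),D(702,140,.158))
im,P=cloud('side')
v,u=np.mgrid[0:384,0:512]
m=(P[...,2]>.135)&(P[...,2]<.2)&(abs(P[...,0]-.55)<.12)&(P[...,1]<-.19)&(P[...,1]>-.33)
for n in ['side','scene']:
    im,P=cloud(n)
    m=(P[...,2]>.147)&(P[...,2]<.166)&(abs(P[...,0]-.57)<.2)&(P[...,1]<-.20)&(P[...,1]>-.35)
    for q in sorted(map(tuple,P[m].round(3).tolist()),key=lambda q:q[1])[:40]: print(n,q)
    m=(abs(P[...,2]-.033)<.033)&(P[...,2]>.05)&(P[...,0]>.55)&(P[...,0]<.75)&(P[...,1]<-.25)&(P[...,1]>-.4)
    print('jar',np.nanmin(P[m],0),np.nanmax(P[m],0))
E
```

```text
knob [ 0.5498 -0.1742] [ 0.5558 -0.1826]
pin [ 0.5178 -0.2041] [ 0.5198 -0.2075]
sp piv [ 0.5079 -0.141 ] [ 0.5164 -0.1609]
outlet [ 0.4234 -0.1764] [ 0.4223 -0.1683]
mouth [ 0.4355 -0.1021] [ 0.4505 -0.078 ]
base [ 0.4357 -0.1021] [ 0.4365 -0.1038]
tip [ 0.5858 -0.2778] [ 0.5862 -0.2749] [ 0.5823 -0.2292]
side (0.733, -0.335, 0.166)
side (0.767, -0.335, 0.165)
side (0.753, -0.335, 0.159)
side (0.761, -0.335, 0.16)
side (0.763, -0.335, 0.16)
side (0.767, -0.335, 0.16)
side (0.754, -0.335, 0.154)
side (0.764, -0.335, 0.155)
side (0.766, -0.335, 0.153)
side (0.745, -0.335, 0.149)
side (0.76, -0.335, 0.15)
side (0.749, -0.334, 0.166)
side (0.761, -0.334, 0.166)
side (0.749, -0.334, 0.163)
side (0.763, -0.334, 0.164)
side (0.769, -0.334, 0.164)
side (0.755, -0.334, 0.162)
side (0.767, -0.334, 0.162)
side (0.765, -0.334, 0.159)
side (0.769, -0.334, 0.16)
side (0.758, -0.334, 0.156)
side (0.768, -0.334, 0.157)
side (0.735, -0.334, 0.153)
side (0.748, -0.334, 0.153)
side (0.758, -0.334, 0.154)
side (0.76, -0.334, 0.154)
side (0.77, -0.334, 0.155)
side (0.743, -0.334, 0.151)
side (0.749, -0.
[... 925 characters left out ...]
2, -0.303, 0.148)
scene (0.691, -0.301, 0.158)
scene (0.693, -0.299, 0.154)
scene (0.692, -0.298, 0.159)
scene (0.693, -0.297, 0.164)
scene (0.694, -0.295, 0.155)
scene (0.692, -0.293, 0.153)
scene (0.691, -0.293, 0.149)
scene (0.696, -0.292, 0.156)
scene (0.691, -0.291, 0.164)
scene (0.693, -0.289, 0.15)
scene (0.693, -0.288, 0.164)
scene (0.69, -0.287, 0.148)
scene (0.695, -0.286, 0.155)
scene (0.69, -0.286, 0.158)
scene (0.693, -0.284, 0.162)
scene (0.692, -0.284, 0.15)
scene (0.697, -0.283, 0.156)
scene (0.692, -0.283, 0.154)
scene (0.696, -0.283, 0.147)
scene (0.694, -0.28, 0.155)
scene (0.585, -0.28, 0.157)
jar [ 0.61648501 -0.36771754  0.05027002] [ 0.70050796 -0.25175025  0.06594013]
```

```bash
python3 - <<'E'
from h import *
im,P=cloud('scene')
m=(P[...,2]>.2)&(P[...,0]>.62)&(P[...,0]<1.1)&(P[...,1]>-.5)&(P[...,1]<.1)
print('box',np.nanpercentile(P[m],[1,50,99],axis=0).round(3))
E
python3 -m pendant '[{"dz":-3.3,"fingers":255},{"dz":-3.3,"fingers":255},{"dz":-3.3,"fingers":255},{"dz":-3.3,"fingers":255},{"dx":2.7,"dy":-1.6,"fingers":255},{"dx":2.7,"dy":-1.6,"fingers":255},{"dx":2.7,"dy":-1.6,"fingers":255},{"dx":2.7,"dy":-1.6,"fingers":255},{"dx":2.7,"dy":-1.6,"fingers":255},{"dx":2.7,"dy":-1.6,"fingers":255},{"dx":2.7,"dy":-1.6,"fingers":255},{"dx":2.7,"dy":-1.6,"fingers":255},{"dx":2.7,"dy":-1.6,"fingers":255},{"dx":2.7,"dy":-1.6,"fingers":255},{"dx":2.7,"dy":-1.6,"fingers":255},{"dx":2.7,"dy":-1.6,"fingers":255},{"dx":2.7,"dy":-1.6,"fingers":255},{"dx":2.7,"dy":-1.6,"fingers":255}]'
```

```text
box [[ 0.693 -0.343  0.203]
 [ 0.818 -0.125  0.284]
 [ 1.098  0.088  0.311]]schema error: expected keys fingers, dx, dy, dz, spin
```

```bash
python3 -m pendant '[{"fingers":255,"dx":0,"dy":0,"dz":-3.3,"spin":0},{"fingers":255,"dx":0,"dy":0,"dz":-3.3,"spin":0},{"fingers":255,"dx":0,"dy":0,"dz":-3.3,"spin":0},{"fingers":255,"dx":0,"dy":0,"dz":-3.3,"spin":0},{"fingers":255,"dx":3.4,"dy":-2,"dz":0,"spin":0},{"fingers":255,"dx":3.4,"dy":-2,"dz":0,"spin":0},{"fingers":255,"dx":3.4,"dy":-2,"dz":0,"spin":0},{"fingers":255,"dx":3.4,"dy":-2,"dz":0,"spin":0},{"fingers":255,"dx":3.4,"dy":-2,"dz":0,"spin":0},{"fingers":255,"dx":3.4,"dy":-2,"dz":0,"spin":0},{"fingers":255,"dx":3.4,"dy":-2,"dz":0,"spin":0},{"fingers":255,"dx":3.4,"dy":-2,"dz":0,"spin":0},{"fingers":255,"dx":3.4,"dy":-2,"dz":0,"spin":0},{"fingers":255,"dx":3.4,"dy":-2,"dz":0,"spin":0},{"fingers":255,"dx":3.4,"dy":-2,"dz":0,"spin":0},{"fingers":255,"dx":3.4,"dy":-2,"dz":0,"spin":0},{"fingers":255,"dx":3.4,"dy":-2,"dz":0,"spin":0},{"fingers":255,"dx":0,"dy":0,"dz":0,"spin":0}]'; python3 -c "
from h import *
cap('wrist'); print(calibration('wrist')['world_from_camera'].round(3))"; ls pics
```

```text
clock: 1.65
tool_pos: [0.5262, -0.2293, 0.3872]
eef_rot: [-179.7, -0.1, 15.7]
ft_force: [0.5, 1.1, 0.4]
grip_width: 0.0002
finger_force: 0.0
[[ 0.267  0.924  0.272  0.593]
 [-0.964  0.257  0.072 -0.214]
 [-0.003 -0.281  0.96   0.505]
 [ 0.     0.     0.     1.   ]]
crop1.png
scene_0.05.png
side_0.10.png
wrist_0.15.png
wrist_1.70.png
```

View pics/wrist_1.70.png

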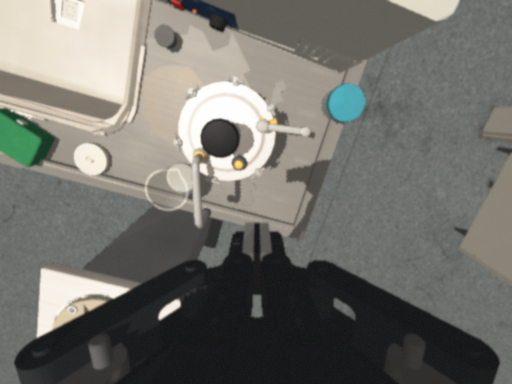

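The wrist view shows the knob at (220,138), pin (239,162), spout pivot (199,157), outlet end (198,222), vent pivot (264,126), lever tip (306,132) and beaker mouth (167,188).

```bash
python3 - <<'E'
from h import *
im,P=cloud('wrist')
R=lambda *a: ray('wrist',*a)[:2]
pts=dict(knob=(220,138,.195),pin=(239,162,.141),sp=(199.5,157,.168),tube_end=(198,215,.164),outlet=(198,224,.11),vp=(264,126,.158),tip=(306,132,.159),mouth=(167,188,.092))
Q={k:R(*v) for k,v in pts.items()}
for k,q in Q.items(): u,v=map(int,pts[k][:2]); print(k,q.round(4),P[v,u].round(3))
a=lambda v: np.degrees(np.arctan2(v[1],v[0])).round(1)
print('y dir from spout',a(Q['sp']-Q['knob']),'from vent',a(Q['knob']-Q['vp']),'pin',a(Q['knob']-Q['pin'])+90)
print('lever dir',a(Q['tip']-Q['vp']),np.hypot(*(Q['tip']-Q['vp'])),'spout dir',a(Q['tube_end']-Q['sp']),a(Q['outlet']-Q['sp']),np.hypot(*(Q['tube_end']-Q['sp'])),'to beaker',a(Q['mouth']-Q['sp']),np.hypot(*(Q['mouth']-Q['sp'])))
E
```

```text
knob [ 0.5543 -0.1762] [ 0.554 -0.176  0.196]
pin [ 0.5224 -0.2035] [ 0.522 -0.203  0.14 ]
sp [ 0.5202 -0.1535] [ 0.517 -0.151  0.156]
tube_end [ 0.4396 -0.168 ] [ 0.443 -0.169  0.171]
outlet [ 0.3997 -0.1646] [ 0.428 -0.171  0.168]
vp [ 0.5796 -0.2228] [ 0.58  -0.223  0.16 ]
tip [ 0.587  -0.2767] [ 0.587 -0.277  0.16 ]
mouth [ 0.4393 -0.1004] [ 0.412 -0.081  0.02 ]
y dir from spout 146.3 from vent 118.4 pin 130.5
lever dir -82.2 0.0544139298489429 spout dir -169.8 -174.8 0.08198360980844231 to beaker 146.7 0.0967993033662531
```

```bash
python3 -m pendant '[{"fingers":255,"dx":0,"dy":0,"dz":0,"spin":5.2},{"fingers":255,"dx":0,"dy":0,"dz":0,"spin":5.2},{"fingers":255,"dx":0,"dy":0,"dz":0,"spin":5.3},{"fingers":255,"dx":-3.2,"dy":-0.5,"dz":0,"spin":0},{"fingers":255,"dx":-3.2,"dy":-0.5,"dz":0,"spin":0},{"fingers":255,"dx":-3.2,"dy":-0.4,"dz":0,"spin":0},{"fingers":255,"dx":0,"dy":0,"dz":2.9,"spin":0},{"fingers":255,"dx":0,"dy":0,"dz":2.9,"spin":0},{"fingers":255,"dx":0,"dy":0,"dz":2.9,"spin":0},{"fingers":255,"dx":0,"dy":0,"dz":2.9,"spin":0},{"fingers":255,"dx":0,"dy":0,"dz":2.9,"spin":0},{"fingers":255,"dx":0,"dy":0,"dz":2.9,"spin":0},{"fingers":255,"dx":0,"dy":0,"dz":2.9,"spin":0},{"fingers":255,"dx":0,"dy":0,"dz":2.9,"spin":0},{"fingers":255,"dx":0,"dy":0,"dz":0,"spin":0}]'
```

```text
clock: 2.95
tool_pos: [0.4218, -0.2222, 0.151]
eef_rot: [-179.8, 0.5, -0.8]
ft_force: [-1.9, 1.0, -0.7]
grip_width: 0.0001
finger_force: 0.0
```

```bash
python3 -m pendant '[{"fingers":255,"dx":0.8,"dy":-1.5,"dz":0,"spin":0},{"fingers":255,"dx":0,"dy":-1,"dz":0,"spin":0},{"fingers":255,"dx":0,"dy":-0.8,"dz":0,"spin":0},{"fingers":255,"dx":0,"dy":-0.8,"dz":0,"spin":0},{"fingers":255,"dx":0,"dy":-0.8,"dz":0,"spin":0},{"fingers":255,"dx":0,"dy":-0.8,"dz":0,"spin":0},{"fingers":255,"dx":0,"dy":-0.8,"dz":0,"spin":0},{"fingers":255,"dx":0,"dy":-0.8,"dz":0,"spin":0},{"fingers":255,"dx":0,"dy":-0.8,"dz":0,"spin":0},{"fingers":255,"dx":0,"dy":-0.8,"dz":0,"spin":0},{"fingers":255,"dx":0,"dy":0,"dz":0,"spin":0}]'
python3 -c "
from h import *
cap('wrist');cap('scene')
a=load('wrist')[0]; b=load('scene')[0][140:240,265:345]
o=np.hstack([cv2.resize(a,(480,360)),cv2.resize(b,(288,360),interpolation=2)]); cv2.imwrite('pics/c2.png',o[:,:,::-1])"
```

```text
clock: 3.87
tool_pos: [0.4348, -0.132, 0.1563]
eef_rot: [-180.0, 0.0, -0.6]
ft_force: [0.9, 0.4, -0.1]
grip_width: -0.0003
finger_force: 0.0
```

View pics/c2.png

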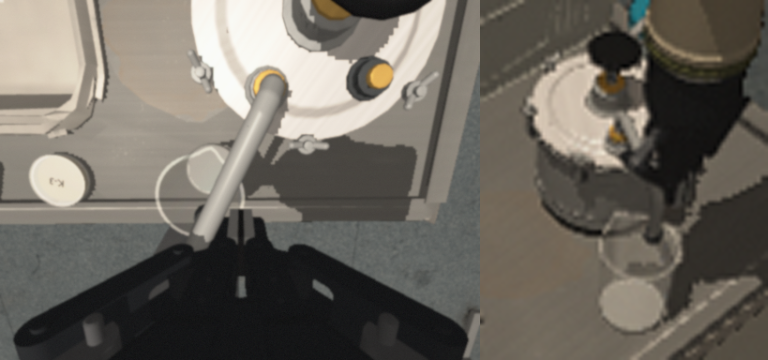

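The spout now lies over the right part of the beaker mouth: scene-crop outlet about (652,235), mouth centre about (640,250).

```bash
python3 - <<'E'
from h import *
R=lambda *a: ray(*a)[:2].round(4)
k=512/480
print('outlet scene',R('scene',265+172/3.6,140+237/3.6,.105),'mouth',R('scene',265+160/3.6,140+250/3.6,.092))
print('pivot',R('wrist',270*k,85*k,.166),'tube near end',R('wrist',207*k,222*k,.166),'mouth w',R('wrist',200*k,192*k,.092), 'finger',R('wrist',240*k,212*k,.13))
E
```

```text
outlet scene [ 0.4292 -0.108 ] mouth [ 0.4323 -0.0984]
pivot [ 0.5133 -0.1449] tube near end [ 0.4517 -0.116 ] mouth w [ 0.4404 -0.1003] finger [ 0.4404 -0.1317]
```

```bash
python3 -m pendant '[{"fingers":255,"dx":0,"dy":-0.3,"dz":0,"spin":0},{"fingers":255,"dx":0,"dy":0,"dz":0,"spin":0},{"fingers":255,"dx":0,"dy":1,"dz":0,"spin":0},{"fingers":255,"dx":0,"dy":2,"dz":0,"spin":0},{"fingers":255,"dx":0,"dy":2,"dz":-1,"spin":0},{"fingers":255,"dx":0,"dy":1,"dz":-3,"spin":0},{"fingers":255,"dx":0,"dy":0,"dz":-4,"spin":0},{"fingers":255,"dx":0,"dy":0,"dz":-4,"spin":0},{"fingers":255,"dx":0,"dy":0,"dz":-4,"spin":0},{"fingers":255,"dx":0,"dy":0,"dz":0,"spin":0}]'; python3 -c "
from h import *
print(arm.read_state()['joints'].round(1)); cap('scene')"
```

```text
clock: 4.8
tool_pos: [0.4363, -0.193, 0.3247]
eef_rot: [179.7, -0.6, -0.8]
ft_force: [0.4, -0.8, -0.2]
grip_width: 0.0002
finger_force: 0.0
[ 35.3   2.3 -15.8  93.7   0.7  83.3 -71.3]
```

```bash
python3 -m pendant '[{"fingers":255,"dx":0,"dy":0,"dz":0,"spin":-6.8},{"fingers":255,"dx":0,"dy":0,"dz":0,"spin":-6.8},{"fingers":255,"dx":0,"dy":0,"dz":0,"spin":-6.8},{"fingers":255,"dx":0,"dy":0,"dz":0,"spin":-6.8},{"fingers":255,"dx":0,"dy":0,"dz":0,"spin":-6.8},{"fingers":255,"dx":0,"dy":0,"dz":0,"spin":-6.8},{"fingers":255,"dx":0,"dy":0,"dz":0,"spin":-6.8},{"fingers":255,"dx":0,"dy":0,"dz":0,"spin":-6.8},{"fingers":255,"dx":0,"dy":0,"dz":0,"spin":-6.8},{"fingers":255,"dx":0.5,"dy":3.8,"dz":0,"spin":0},{"fingers":255,"dx":0.5,"dy":3.8,"dz":0,"spin":0},{"fingers":255,"dx":0.5,"dy":3.8,"dz":0,"spin":0},{"fingers":255,"dx":0.5,"dy":3.8,"dz":0,"spin":0},{"fingers":255,"dx":0.4,"dy":3.8,"dz":0,"spin":0},{"fingers":255,"dx":0,"dy":0,"dz":0,"spin":0},{"fingers":255,"dx":0,"dy":0,"dz":0,"spin":0}]'; python3 - <<'E'
from h import *
R=lambda *a: ray(*a)[:2].round(4)
cap('scene')
E
```

```text
clock: 6.18
tool_pos: [0.6117, -0.265, 0.3109]
eef_rot: [-179.6, 0.0, 60.5]
ft_force: [0.2, 0.7, 1.1]
grip_width: 0.0001
finger_force: 0.0
```

```bash
python3 -m pendant '[{"fingers":255,"dx":0.2,"dy":0.35,"dz":0,"spin":0},{"fingers":255,"dx":0,"dy":0,"dz":2.8,"spin":0},{"fingers":255,"dx":0,"dy":0,"dz":2.8,"spin":0},{"fingers":255,"dx":0,"dy":0,"dz":2.8,"spin":0},{"fingers":255,"dx":0,"dy":0,"dz":2.8,"spin":0},{"fingers":255,"dx":0,"dy":0,"dz":2.8,"spin":0},{"fingers":255,"dx":0,"dy":0,"dz":0,"spin":0},{"fingers":255,"dx":0,"dy":0,"dz":0,"spin":0}]'; python3 -m pendant '[{"fingers":255,"dx":-0.6,"dy":-0.6,"dz":0,"spin":0},{"fingers":255,"dx":-0.6,"dy":-0.6,"dz":0,"spin":0},{"fingers":255,"dx":-0.6,"dy":-0.6,"dz":0,"spin":0},{"fingers":255,"dx":-0.6,"dy":-0.6,"dz":0,"spin":0},{"fingers":255,"dx":-0.2,"dy":-0.6,"dz":0,"spin":0},{"fingers":255,"dx":-0.2,"dy":-0.6,"dz":0,"spin":0},{"fingers":255,"dx":-0.2,"dy":-0.6,"dz":0,"spin":0},{"fingers":255,"dx":0,"dy":0,"dz":0,"spin":0}]'
python3 -c "
from h import *
cap('scene');cap('side')
a=load('scene')[0][130:230,265:345]; b=load('side')[0][195:295,195:295]
o=np.hstack([cv2.resize(a,(400,500),interpolation=2),cv2.copyMakeBorder(cv2.resize(b,(400,400),interpolation=2),0,100,0,0,0)]); cv2.imwrite('pics/c3.png',o[:,:,::-1])"
```

```text
clock: 6.9
tool_pos: [0.614, -0.2636, 0.1768]
eef_rot: [-179.9, 0.0, 60.5]
ft_force: [0.4, -0.5, 0.6]
grip_width: 0.0
finger_force: 0.0
clock: 7.57
tool_pos: [0.5632, -0.2689, 0.1772]
eef_rot: [180.0, -0.0, 60.5]
ft_force: [-0.6, -0.1, 6.0]
grip_width: 0.0
finger_force: 2.7
```

View pics/c3.png

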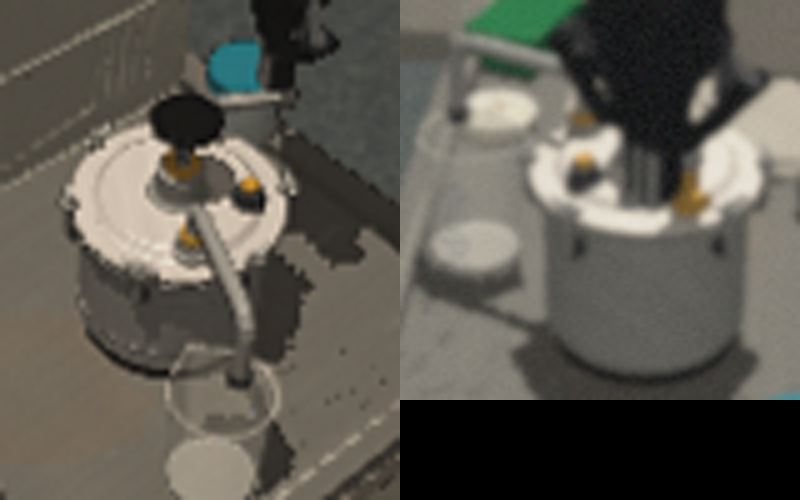

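The finger is now at the lever. In the left crop the lever end appears near (283,98), and the spout outlet is over the beaker mouth at (238,380).

```bash
python3 - <<'E'
from h import *
print('tip',ray('scene',265+283/5,130+98/5,.158)[:2].round(4),'outlet',ray('scene',265+238/5,130+381/5,.105)[:2].round(4),'mouth',ray('scene',265+223/5,130+393/5,.092)[:2].round(4))
im,P=cloud('scene')
m=(P[...,2]>.148)&(P[...,2]<.168)&(P[...,0]>.5)&(P[...,0]<.63)&(P[...,1]<-.215)&(P[...,1]>-.35)
v,u=np.where(m)
for a,b in zip(u,v): print(a,b,P[b,a].round(3),im[b,a])
print(arm.read_state()['ft_force'])
E
```

```text
tip [ 0.546  -0.2614] outlet [ 0.4286 -0.1066] mouth [ 0.4343 -0.1011]
316 144 [ 0.573 -0.262  0.163] [50 74 75]
316 145 [ 0.569 -0.259  0.163] [54 74 75]
317 145 [ 0.565 -0.258  0.167] [78 73 66]
318 145 [ 0.563 -0.261  0.167] [65 63 58]
316 146 [ 0.571 -0.262  0.156] [38 91 96]
317 146 [ 0.564 -0.258  0.163] [73 76 71]
318 146 [ 0.563 -0.261  0.162] [62 58 53]
323 146 [ 0.549 -0.27   0.167] [24 23 21]
317 147 [ 0.563 -0.258  0.16 ] [78 88 85]
318 147 [ 0.561 -0.26   0.16 ] [52 51 48]
319 147 [ 0.558 -0.262  0.161] [26 24 23]
320 147 [ 0.552 -0.259  0.167] [22 22 21]
321 147 [ 0.551 -0.263  0.165] [23 23 22]
322 147 [ 0.55  -0.266  0.164] [28 26 25]
323 147 [ 0.553 -0.276  0.155] [43 40 37]
317 148 [ 0.56  -0.255  0.159] [117 127 119]
318 148 [ 0.56  -0.259  0.156] [99 96 88]
319 148 [ 0.556 -0.259  0.159] [87 82 74]
320 148 [ 0.555 -0.264  0.157] [87 83 75]
321 148 [ 0.552 -0.264  0.159] [58 55 50]
322 148 [ 0.549 -0.266  0.16 ] [57 54 50]
323 148 [ 0.547 -0.268  0.16 ] [70 65 60]
324 148 [ 0.545 -0.271  0.16 ] [36 34 31]
306 149 [ 0.581 -0.225  0.159] [91 85 77]
307 149 [ 0.579 -0
[... 1320 characters left out ...]
 0.55  -0.259  0.155] [63 60 55]
321 150 [ 0.55  -0.263  0.152] [59 55 52]
322 150 [ 0.545 -0.263  0.156] [60 57 51]
323 150 [ 0.543 -0.264  0.157] [57 53 49]
309 151 [ 0.569 -0.227  0.157] [70 65 58]
310 151 [ 0.568 -0.23   0.156] [73 69 62]
311 151 [ 0.567 -0.234  0.154] [70 67 61]
312 151 [ 0.564 -0.235  0.156] [65 63 57]
313 151 [ 0.566 -0.243  0.149] [71 67 62]
314 151 [ 0.563 -0.244  0.15 ] [73 69 62]
315 151 [ 0.559 -0.244  0.153] [70 67 62]
316 151 [ 0.559 -0.25   0.149] [72 69 63]
317 151 [ 0.556 -0.252  0.15 ] [71 69 61]
318 151 [ 0.552 -0.251  0.154] [71 70 64]
321 151 [ 0.546 -0.26   0.152] [50 49 45]
322 151 [ 0.545 -0.264  0.15 ] [53 51 47]
[-0.78096447 -0.29721302  6.79520714]
```

```bash
python3 -m pendant '[{"fingers":255,"dx":0.1,"dy":-0.4,"dz":0,"spin":0},{"fingers":255,"dx":0.1,"dy":-0.4,"dz":0,"spin":0},{"fingers":255,"dx":0,"dy":0,"dz":0,"spin":0}]';  python3 -m pendant '[{"fingers":255,"dx":0.15,"dy":-0.4,"dz":0,"spin":0},{"fingers":255,"dx":0,"dy":0,"dz":0,"spin":0}]'
```

```text
clock: 7.92
tool_pos: [0.5577, -0.2646, 0.1772]
eef_rot: [179.9, 0.1, 60.5]
ft_force: [-1.4, -3.0, 7.2]
grip_width: 0.0003
finger_force: 4.7
clock: 8.08
tool_pos: [0.5547, -0.2618, 0.1771]
eef_rot: [179.9, 0.1, 60.4]
ft_force: [-2.8, -3.8, 6.6]
grip_width: -0.0001
finger_force: 4.8
```

```bash
python3 -m pendant '[{"fingers":255,"dx":0,"dy":1,"dz":0,"spin":0},{"fingers":255,"dx":0,"dy":2,"dz":0,"spin":0},{"fingers":255,"dx":0,"dy":1,"dz":-2,"spin":0},{"fingers":255,"dx":0,"dy":1,"dz":-3,"spin":0},{"fingers":255,"dx":0,"dy":0,"dz":-3,"spin":0},{"fingers":255,"dx":0,"dy":0,"dz":0,"spin":0}]'; python3 - <<'E'
from h import *
cap('scene');cap('side')
a=load('scene')[0][130:230,265:345]; b=load('side')[0][195:295,195:295]
o=np.hstack([cv2.resize(a,(400,500),interpolation=2),cv2.copyMakeBorder(cv2.resize(b,(400,400),interpolation=2),0,100,0,0,0)]); cv2.imwrite('pics/c4.png',o[:,:,::-1])
for n in ['scene','side']:
    im,P=cloud(n)
    m=(P[...,2]>.151)&(P[...,2]<.164)&(P[...,0]>.5)&(P[...,0]<.61)&(P[...,1]<-.222)&(P[...,1]>-.30)
    q=P[m][:,:2]; c=q.mean(0); w,V=np.linalg.eigh(np.cov(q.T)); d=V[:,1]*np.sign(-V[1,1])
    t=(q-c)@d; print(n,len(q),c.round(4),'dir',np.degrees(np.arctan2(d[1],d[0]))%360,'ends',(c+d*t.min()).round(4),(c+d*t.max()).round(4))
E
```

```text
clock: 8.58
tool_pos: [0.601, -0.2853, 0.2624]
eef_rot: [179.5, -0.1, 60.5]
ft_force: [0.3, 0.0, 1.2]
grip_width: 0.0
finger_force: 0.0
scene 53 [ 0.5598 -0.2499] dir 236.82355253150232 ends [ 0.5773 -0.223 ] [ 0.5448 -0.2728]
side 119 [ 0.5635 -0.2483] dir 235.0264597071934 ends [ 0.5832 -0.2201] [ 0.5451 -0.2746]
```

View pics/c4.png

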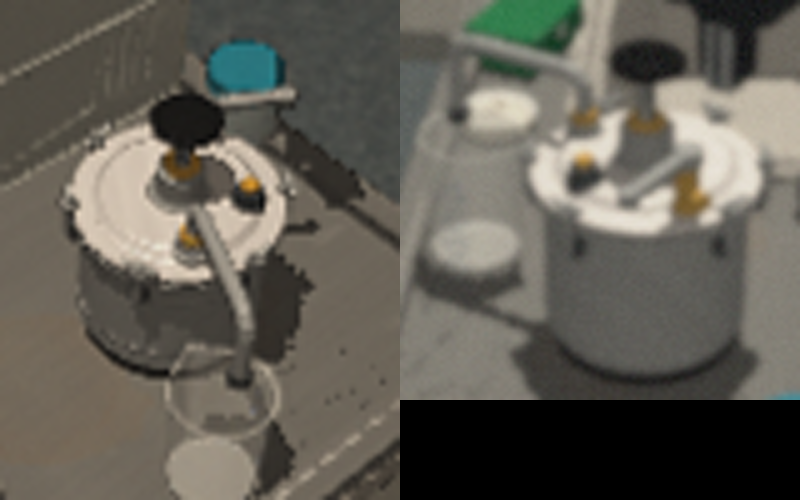

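The lever is only partly round, at about 236° and needing about 220°. The finger rode up on its top, so I'll go lower and push again.

```bash
python3 -m pendant '[{"fingers":255,"dx":0,"dy":0,"dz":2.6,"spin":0},{"fingers":255,"dx":0,"dy":0,"dz":2.6,"spin":0},{"fingers":255,"dx":0,"dy":0,"dz":2.6,"spin":0},{"fingers":255,"dx":0,"dy":0,"dz":2.4,"spin":0},{"fingers":255,"dx":0,"dy":0,"dz":0,"spin":0},{"fingers":255,"dx":0,"dy":0,"dz":0,"spin":0}]'
```

```text
clock: 9.18
tool_pos: [0.5971, -0.2841, 0.1519]
eef_rot: [-179.7, 0.0, 60.5]
ft_force: [-0.2, -0.2, 1.2]
grip_width: 0.0002
finger_force: 0.0
```

```bash
python3 -m pendant '[{"fingers":255,"dx":0,"dy":0,"dz":-0.8,"spin":0},{"fingers":255,"dx":-0.1,"dy":-0.8,"dz":0,"spin":0},{"fingers":255,"dx":-0.1,"dy":-0.8,"dz":0,"spin":0},{"fingers":255,"dx":-0.1,"dy":-0.7,"dz":0,"spin":0},{"fingers":255,"dx":-0.1,"dy":-0.7,"dz":0,"spin":0},{"fingers":255,"dx":-0.1,"dy":-0.7,"dz":0,"spin":0},{"fingers":255,"dx":-0.1,"dy":-0.7,"dz":0,"spin":0},{"fingers":255,"dx":0,"dy":0,"dz":0,"spin":0}]'; python3 -m pendant '[{"fingers":255,"dx":0.1,"dy":-0.4,"dz":0,"spin":0},{"fingers":255,"dx":0,"dy":0,"dz":0,"spin":0}]'
```

```text
clock: 9.85
tool_pos: [0.5566, -0.2681, 0.163]
eef_rot: [180.0, 0.0, 60.5]
ft_force: [0.2, 0.7, 0.2]
grip_width: -0.0002
finger_force: 0.0
clock: 10.02
tool_pos: [0.5542, -0.2653, 0.1625]
eef_rot: [180.0, 0.0, 60.5]
ft_force: [0.9, -0.6, 0.5]
grip_width: -0.0003
finger_force: 0.2
```

```bash
for i in 1; do python3 -m pendant '[{"fingers":255,"dx":0.1,"dy":-0.4,"dz":0,"spin":0},{"fingers":255,"dx":0,"dy":0,"dz":0,"spin":0}]'; python3 -m pendant '[{"fingers":255,"dx":0.1,"dy":-0.4,"dz":0,"spin":0},{"fingers":255,"dx":0,"dy":0,"dz":0,"spin":0}]'; done; python3 - <<'E'
from h import *
cap('scene');cap('side')
for n in ['scene','side']:
    im,P=cloud(n)
    m=(P[...,2]>.151)&(P[...,2]<.164)&(P[...,0]>.5)&(P[...,0]<.61)&(P[...,1]<-.215)&(P[...,1]>-.30)&(im.mean(-1)>60)
    q=P[m][:,:2]; c=np.median(q,0); d=c-[.58,-.223]
    print(n,len(q),c.round(4),'dir',np.degrees(np.arctan2(d[1],d[0]))%360)
E
```

```text
clock: 10.18
tool_pos: [0.5513, -0.2622, 0.1622]
eef_rot: [-180.0, -0.0, 60.5]
ft_force: [0.8, -0.2, 0.3]
grip_width: -0.0001
finger_force: 0.3
clock: 10.35
tool_pos: [0.5488, -0.2601, 0.1625]
eef_rot: [179.9, 0.0, 60.5]
ft_force: [2.9, -2.3, -1.4]
grip_width: -0.0001
finger_force: 1.8
scene 56 [ 0.5464 -0.239 ] dir 205.46014604302314
side 104 [ 0.5455 -0.2545] dir 222.41282138684977
```

```bash
python3 -m pendant '[{"fingers":255,"dx":0.1,"dy":-0.3,"dz":0,"spin":0},{"fingers":255,"dx":0,"dy":0,"dz":0,"spin":0}]'; python3 -m pendant '[{"fingers":255,"dx":0.1,"dy":-0.2,"dz":0,"spin":0},{"fingers":255,"dx":0,"dy":0,"dz":0,"spin":0}]'
```

```text
clock: 10.62
tool_pos: [0.548, -0.2594, 0.1629]
eef_rot: [179.7, 0.0, 60.4]
ft_force: [11.1, -8.1, -6.3]
grip_width: -0.0003
finger_force: 6.1
clock: 10.78
tool_pos: [0.5476, -0.2588, 0.1631]
eef_rot: [179.5, 0.0, 60.4]
ft_force: [16.0, -11.6, -9.5]
grip_width: -0.0001
finger_force: 9.1
```

The lever is against its stop (force building with no motion). I'll retreat and move over the knob.

```bash
python3 -m pendant '[{"fingers":255,"dx":0,"dy":1,"dz":0,"spin":0},{"fingers":255,"dx":0,"dy":2,"dz":0,"spin":0},{"fingers":255,"dx":0,"dy":0.5,"dz":-3,"spin":0},{"fingers":255,"dx":0,"dy":0,"dz":-3,"spin":0},{"fingers":255,"dx":0,"dy":0,"dz":-3,"spin":0},{"fingers":255,"dx":0,"dy":0,"dz":0,"spin":0},{"fingers":255,"dx":2.5,"dy":-2.2,"dz":0,"spin":0},{"fingers":255,"dx":2.5,"dy":-2.2,"dz":0,"spin":0},{"fingers":255,"dx":2.4,"dy":-2.2,"dz":0,"spin":0},{"fingers":255,"dx":0,"dy":0,"dz":0,"spin":0},{"fingers":255,"dx":0,"dy":0,"dz":0,"spin":0}]'; python3 - <<'E'
from h import *
cap('scene');cap('side')
for n in ['scene','side']:
    im,P=cloud(n)
    m=(P[...,2]>.151)&(P[...,2]<.164)&(P[...,0]>.5)&(P[...,0]<.61)&(P[...,1]<-.222)&(P[...,1]>-.30)
    q=P[m][:,:2]; c=q.mean(0); w,V=np.linalg.eigh(np.cov(q.T)); d=V[:,1]*np.sign(-V[1,1])
    t=(q-c)@d; print(n,len(q),c.round(4),'dir',np.degrees(np.arctan2(d[1],d[0]))%360,'ends',(c+d*t.min()).round(4),(c+d*t.max()).round(4))
print(arm.read_state()['tool_pos'])
E
```

```text
clock: 11.7
tool_pos: [0.5543, -0.173, 0.2525]
eef_rot: [-180.0, -0.0, 60.8]
ft_force: [0.3, -0.5, 1.1]
grip_width: -0.0
finger_force: 0.0
scene 54 [ 0.5469 -0.2373] dir 206.1069918474434 ends [ 0.5788 -0.2216] [ 0.5245 -0.2482]
side 139 [ 0.5549 -0.2378] dir 206.50038660755493 ends [ 0.5868 -0.2219] [ 0.5254 -0.2525]
[ 0.55423702 -0.17657464  0.2521504 ]
```

```bash
python3 -m pendant '[{"fingers":255,"dx":0,"dy":0,"dz":1.5,"spin":0},{"fingers":255,"dx":0,"dy":0,"dz":1.5,"spin":0},{"fingers":255,"dx":0,"dy":0,"dz":1.3,"spin":0},{"fingers":255,"dx":0,"dy":0,"dz":0.7,"spin":0},{"fingers":255,"dx":0,"dy":0,"dz":0,"spin":0},{"fingers":255,"dx":0,"dy":0,"dz":0,"spin":0}]'; python3 -m pendant '[{"fingers":255,"dx":0,"dy":0,"dz":0.4,"spin":0},{"fingers":255,"dx":0,"dy":0,"dz":0,"spin":0}]'
```

```text
clock: 12.3
tool_pos: [0.5548, -0.1778, 0.2026]
eef_rot: [180.0, 0.0, 60.4]
ft_force: [-1.2, 0.6, 6.4]
grip_width: 0.0004
finger_force: 3.1
clock: 12.47
tool_pos: [0.5551, -0.1779, 0.2001]
eef_rot: [179.9, 0.0, 60.4]
ft_force: [-3.9, 0.6, 12.3]
grip_width: -0.0
finger_force: 6.6
```

```bash
python3 -m pendant '[{"fingers":255,"dx":0,"dy":0,"dz":-2,"spin":0},{"fingers":255,"dx":0,"dy":0,"dz":-2,"spin":0},{"fingers":255,"dx":0,"dy":0,"dz":0,"spin":0},{"fingers":255,"dx":0,"dy":0,"dz":0,"spin":0},{"fingers":255,"dx":0,"dy":0,"dz":2,"spin":0},{"fingers":255,"dx":0,"dy":0,"dz":2.1,"spin":0},{"fingers":255,"dx":0,"dy":0,"dz":0,"spin":0},{"fingers":255,"dx":0,"dy":0,"dz":0,"spin":0}]'; python3 -m pendant '[{"fingers":255,"dx":0,"dy":0,"dz":-2,"spin":0},{"fingers":255,"dx":0,"dy":0,"dz":-2,"spin":0},{"fingers":255,"dx":0,"dy":0,"dz":0,"spin":0},{"fingers":255,"dx":0,"dy":0,"dz":0,"spin":0},{"fingers":255,"dx":0,"dy":0,"dz":2,"spin":0},{"fingers":255,"dx":0,"dy":0,"dz":2.1,"spin":0},{"fingers":255,"dx":0,"dy":0,"dz":0,"spin":0},{"fingers":255,"dx":0,"dy":0,"dz":0,"spin":0}]'
```

```text
clock: 13.13
tool_pos: [0.5569, -0.1777, 0.2001]
eef_rot: [179.6, -0.1, 60.4]
ft_force: [3.2, -1.7, 17.0]
grip_width: -0.0001
finger_force: 8.3
clock: 13.8
tool_pos: [0.5569, -0.1772, 0.1999]
eef_rot: [179.5, -0.1, 60.4]
ft_force: [-0.9, 0.9, 25.9]
grip_width: -0.0001
finger_force: 12.9
```

Three strokes so far, all bottoming out. Three more, with the commanded depth kept constant.

```bash
python3 -m pendant '[{"fingers":255,"dx":0,"dy":0,"dz":-2,"spin":0},{"fingers":255,"dx":0,"dy":0,"dz":-2,"spin":0},{"fingers":255,"dx":0,"dy":0,"dz":0,"spin":0},{"fingers":255,"dx":0,"dy":0,"dz":0,"spin":0},{"fingers":255,"dx":0,"dy":0,"dz":2,"spin":0},{"fingers":255,"dx":0,"dy":0,"dz":2,"spin":0},{"fingers":255,"dx":0,"dy":0,"dz":0,"spin":0},{"fingers":255,"dx":0,"dy":0,"dz":0,"spin":0}]'; python3 -m pendant '[{"fingers":255,"dx":0,"dy":0,"dz":-2,"spin":0},{"fingers":255,"dx":0,"dy":0,"dz":-2,"spin":0},{"fingers":255,"dx":0,"dy":0,"dz":0,"spin":0},{"fingers":255,"dx":0,"dy":0,"dz":0,"spin":0},{"fingers":255,"dx":0,"dy":0,"dz":2,"spin":0},{"fingers":255,"dx":0,"dy":0,"dz":2,"spin":0},{"fingers":255,"dx":0,"dy":0,"dz":0,"spin":0},{"fingers":255,"dx":0,"dy":0,"dz":0,"spin":0}]';  python3 -m pendant '[{"fingers":255,"dx":0,"dy":0,"dz":-2,"spin":0},{"fingers":255,"dx":0,"dy":0,"dz":-2,"spin":0},{"fingers":255,"dx":0,"dy":0,"dz":0,"spin":0},{"fingers":255,"dx":0,"dy":0,"dz":0,"spin":0},{"fingers":255,"dx":0,"dy":0,"dz":2,"spin":0},{"fingers":255,"dx":0,"dy":0,"dz":2,"spin":0},{"fingers":255,"dx":0,"dy":0,"dz":0,"spin":0},{"fingers":255,"dx":0,"dy":0,"dz":0,"spin":0}]'; python3 -m pendant '[{"fingers":255,"dx":0,"dy":0,"dz":-2,"spin":0},{"fingers":255,"dx":0,"dy":0,"dz":-4,"spin":0},{"fingers":255,"dx":0,"dy":0,"dz":-4,"spin":0},{"fingers":255,"dx":0,"dy":0,"dz":-4,"spin":0},{"fingers":255,"dx":0,"dy":0,"dz":0,"spin":0},{"fingers":255,"dx":0,"dy":0,"dz":0,"spin":0}]'
python3 - <<'E'
from h import *
cap('scene');cap('side')
a=load('scene')[0][130:230,265:345]; b=load('side')[0][195:295,195:295]
o=np.hstack([cv2.resize(a,(400,500),interpolation=2),cv2.copyMakeBorder(cv2.resize(b,(400,400),interpolation=2),0,100,0,0,0)]); cv2.imwrite('pics/c5.png',o[:,:,::-1])
for n in ['scene','side']:
    im,P=cloud(n); m=(np.hypot(P[...,0]-.521,P[...,1]+.205)<.012)&(P[...,2]<.19); print(n,'pin',np.sort(P[m][:,2])[-6:].round(3))
    m=(np.hypot(P[...,0]-.554,P[...,1]+.177)<.02)&(P[...,2]<.23); print('knob',np.sort(P[m][:,2])[-6:].round(3))
E
```

```text
clock: 14.47
tool_pos: [0.5567, -0.1768, 0.1999]
eef_rot: [179.6, -0.1, 60.5]
ft_force: [-2.0, 0.8, 29.1]
grip_width: -0.0004
finger_force: 14.4
clock: 15.13
tool_pos: [0.5566, -0.1766, 0.1999]
eef_rot: [179.6, -0.1, 60.5]
ft_force: [-3.0, 0.5, 29.6]
grip_width: 0.0002
finger_force: 15.1
clock: 15.8
tool_pos: [0.5566, -0.1765, 0.1999]
eef_rot: [179.6, -0.1, 60.5]
ft_force: [-3.7, 0.6, 31.2]
grip_width: -0.0004
finger_force: 15.5
clock: 16.3
tool_pos: [0.5551, -0.1761, 0.3366]
eef_rot: [179.9, -0.0, 60.5]
ft_force: [0.6, -0.2, -0.6]
grip_width: 0.0002
finger_force: 0.0
scene pin [0.161 0.161 0.162 0.163 0.163 0.165]
knob [0.197 0.197 0.197 0.197 0.197 0.199]
side pin [0.162 0.162 0.163 0.163 0.164 0.164]
knob [0.196 0.196 0.196 0.196 0.197 0.197]
```

View pics/c5.png

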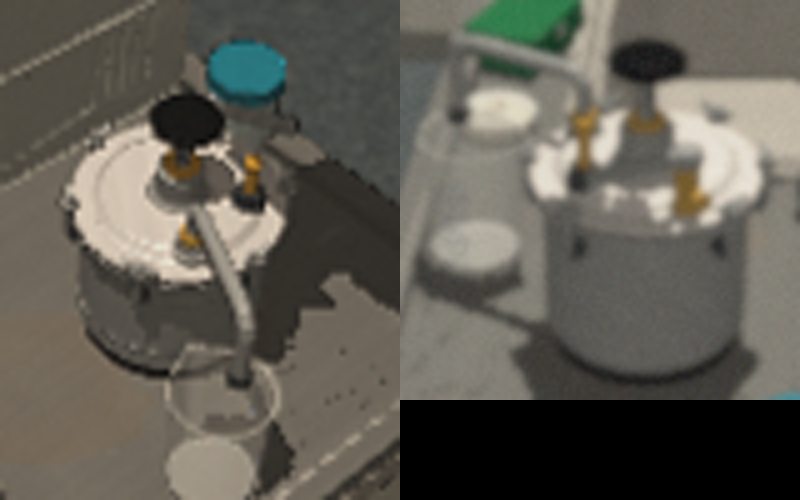

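The picture shows the pin fully out (about 0.162 m, at crop (252,160)), the knob up, the lever shut and the spout over the beaker at (238,380). The arm is clear, so I'm handing in.

```bash
python3 -c "
from workcell import arm
print(arm.hand_in())"
```

```text
the job is handed in; nothing more can be done
None
```

I handed the job in at about 16 s on the robot's clock: spout over the beaker (about 10 mm off centre), vent lever shut against its stop, pin fully out after six full strokes, plunger up, arm clear; hand-in returned no verdict.

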